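Collar on the spindle flat

ROBOT

A 7-joint arm with a two-finger parallel gripper is mounted at the origin on a cart in front of the work surface, level with it; the furniture and walls round the work are solid. World frame = base frame: x ahead of the robot, y to its left, z up, the work surface at z = 0. Lengths are in m, angles in rad, forces in N, time in s.
With the tool pointing down it reaches from about 0.4 to 0.9 m from the base axis. Payload 5.5 kg.
Tool frame: the origin (TCP) lies at the very end of the fingers, on their centre line; the grasp point (between the pads) lies robot.pinch_z behind it (robot.pinch_z is the distance from the TCP to the grasp point, in m); z points along the fingers, y is the line along which they close (so a half turn about z gives the same grasp; the last joint's range is limited). The gripper opens to 85 mm and grips with 20 to 120 N. Pads are 22 mm wide; open, the fingers measure 114 mm over their backs; the gripper's body (76 mm by 85 mm) begins 54 mm behind the grasp point. The pads swing forward as they close: fully open they stand 13 mm farther back than shut.
Start: joints at [1.456, 0.501, -0.427, 1.55, 0.221, 1.138, -0.21], TCP at [0.24, -0.604, 0.231] pointing down, gripper open.
Joint ranges: [-2.88, 2.88], [-0.31, 2.03], [-1.54, 1.56], [0.2, 2.42], [-1.41, 4.55], [0.19, 2.02], [-2.57, 2.57]. Speed limits (rad/s): [2.57, 2.57, 3.14, 3.14, 3.14, 3.14, 3.14].

INTERFACE

Orientations are given as a unit quaternion [x, y, z, w].
In Python, from bench import robot gives the robot as it stands.
- The arm moves only by the tool move_arm, never from a script. Its argument "increments" is one flat list of numbers, 6 for each row, row after row: the shift along the tool's x, y, z normalised to -1 to 1, where 1 is 3 cm, then the turn, a rotation vector about the tool's x, y, z normalised to -1 to 1, where 1 is 8 degrees. In form: [dx, dy, dz, rx, ry, rz, dx, dy, dz, rx, ry, rz, ...]. A call has 1 to 10 rows; each row shifts and turns the commanded pose from where the row before left it, along the tool's axes as they then stand; what a row does not reach is not made up. A row lasts 1/10 s, in which the tool goes at most 50 mm and 8.59 degrees, less where a joint would pass 70% of its speed; a pose out of reach is approached as far as the arm can. A call with a number of a shift or a turn outside -1 to 1 is refused whole. A call with a gripper value outside its range is refused whole. "jaw" is the opening, from 0 (shut) to 1 (fully open), set as the call begins (left out, the last holds). The fingers move at their own pace and stop on an object; "newtons" is the grip in N (left out, the last holds). Time passes only in rows, so rows that do not move let the fingers close. It gives the time, the measured TCP pose, the force, the opening and the grip force at its end, in the units of the state.
- robot.sense(): the state, without advancing time (a new reading comes with each control period).
- robot.camera(name): name is "scene" or "top" or "wrist"; returns the picture (400x640x3 uint8, red, green, blue); there is no depth.
- robot.calibration(name): a dict with "fx", "fy", "cx", "cy" (pixels), "k1" (the pictures are not rectified: a ray, as slopes to the right and down, at radius r is drawn at 1 + k1 r^2 times it, then the intrinsics apply), "position" and "attitude" of the camera in the world. Camera axes: x right, y up, looking along -z (the intrinsics and any distortion apply to the point x, -y, -z); pixel columns grow to the right and rows downward; lengths in m; the calibration is good to about 2 mm. A picture is of the moment at which its call begins: read the wrist's pose just before it. calibration takes no time and is no camera call; for the wrist camera it gives the pose at the moment of the call.
- robot.finish_job(): hands the job in; it is judged then, once.
The state is a dict: "time_s": time; "joint_positions": joint angles; "qvel": joint speeds; "joint_efforts": joint torques, N m; "ee_pos": TCP position; "tool_rot": TCP orientation; "contact_force": force on the tool from outside, world axes, zero at the start; "torque": the same for the moment, N m; "width": opening from 0.0 (shut) to 1.0 (fully open); "grasp_force": force on a finger pad.
Only numpy, scipy, OpenCV 4.12 (cv2) and the standard library are available. Lean on these libraries where they do the work, as an engineer would, in place of code of your own. Each camera call takes 0.05 s, during which the arm holds its last target. There are 200 camera calls.

TASK

Get the drive collar of the burnisher ready for its set screw to be tightened. First grip the upright spindle and turn it until its flat (blue marking) squarely faces the brass hex-key guide, and let go of it; then take the collar from the bench, slide it down over the spindle with its set screw on the guide's side, and bring it to about half-way along the exposed spindle, clear of the bearing boss below. Finish holding it there in the fingers, level, with the tip of the screw pointing squarely away from the guide and kept pressed gently against the flat; do not let go, and leave the other things on the bench where they are.

Things in the scene. Friction and masses are not known exactly. Their poses are not given: they have to be found in the camera images.
- spindle_mid (a point): Point on the spindle's vertical axis half-way along its exposed length, 97.5 mm above the bench. Does not turn with the spindle: x axis points away from the key guide, z up. Steel spindle 20 mm in diameter, from the bearing boss (65 mm above the bench) to its chamfered end (130 mm). A flat runs down its whole exposed length, face 6 mm from the axis: 16 mm thick across the flat.
- spindle (a joint): Angle of the spindle, rad, counter-clockwise seen from above; 0 when the flat (blue marking on its face and a blue mark by it on the end face) squarely faces the key guide. Starts between 0.4 and 1.4. Turns against a friction of about 0.06 N m and stays where left.
- key_guide (a point): Middle of the brass hex-key guide, a level sleeve of 20 mm diameter, 22 mm long, with an L-shaped key in it, aimed at the spindle axis 97 mm away, 97.5 mm above the bench; on a green bracket fixed to the burnisher. Key reaches 15 mm in front of and 33 mm behind it.
- burnisher: The burnisher, fixed to the bench; origin under the spindle's axis, axes as spindle_mid (guide on -x side). Green gearbox 90 x 84 mm, top at 56 mm, on a dark base plate 215 x 110 mm; steel bearing boss 44 mm across, top at 65 mm; grey motor on the +x side to 110 mm from the axis, 74 mm high.
- collar_mid (a point): Centre of the loose aluminium shaft collar (0.15 kg), half-way up its 24 mm height; it lies flat on the bench. z axis up along the bore, set screw on its -x side, two flat cheeks to grip at +y and -y, 40 mm apart, 24 mm long along x. Ring 38 mm outside, bore 24 mm.
- collar: The collar; origin at the centre of its underside, axes as collar_mid. The dark set screw sticks out to 31 mm from the centre on the -x side; red stripe on the top face by it. Its tip reaches into the bore, so the collar passes over the spindle only with the screw on the side of the flat, then with about 2 mm of play all round.
- screw_tip (a point): Inner end of the set screw (6 mm diameter), 8 mm from the collar's centre on its -x side, at half its height; axes as the collar. It touches the flat when the collar, centred on the spindle, is shifted about 2 mm away from the key guide.
- mug: Speckled white mug, 78 mm across, 101 mm high, bystander; origin under its centre.
- bottle: Brown dye bottle with black cap, 42 mm across, 98 mm high, bystander; origin under its centre.
- wax: Yellow cake of beeswax, 36 x 58 x 20 mm, bystander; origin under its centre.
Mind the look-alikes: they are no part of the job. Several things look just like the collar: the one meant starts farthest to the robot's left.

How it is judged:
By the outcome, as a careful person would: the job done as asked, in the order asked, and still so for the second after the job is handed in, while the arm keeps its last pose, push and grip.
It also fails if it takes over 54 s, if anything falls off the work surface, if the arm or the gripper's body presses on something with over 40 N, if the wrist force passes 120 N, or if a joint passes its speed limit or range.

## Working session

There is one attempt and no reset: what is moved stays moved. The work goes in short steps, Python scripts to look and compute and a tool call to move; the robot and the scene stay as the last step left them, time stands still between calls to the robot, and variables do not carry over. Pictures are saved under pics/ and viewed, at most 14 in all, crops included, and the job is handed in when it is done.

Besides the shell and the picture viewer there is one more tool, called after "Call:" by a JSON object that holds its "name" and its "arguments". move_arm: Moves the arm, as the interface text tells. Its arguments: {"type":"object","properties":{"increments":{"type":"array"},"jaw":{"type":"number"},"newtons":{"type":"number"}},"required":["increments"]}

```bash
mkdir -p pics; ls; python3 - <<'E'
from bench import robot
import cv2
print(robot.sense(), robot.pinch_z)
for n in ("scene","top"):
    print(n,robot.calibration(n))
    cv2.imwrite(f"pics/{n}0.png",robot.camera(n)[:,:,::-1])
E
```

```text
pics
{'time_s': 0.0, 'joint_positions': array([ 1.45621391,  0.50188927, -0.42677812,  1.5514747 ,  0.22082065,
        1.1383029 , -0.21029157]), 'qvel': array([-3.35584509e-04,  8.92887761e-04, -2.77464516e-05, -1.90128759e-03,
       -1.83819211e-03, -8.94610444e-04,  1.38172422e-04]), 'joint_efforts': array([ 1.10837878e-03, -5.69518304e+01, -5.81588253e+00, -2.80937755e+01,
        1.05214879e-02,  1.17073892e-02,  8.34186011e-06]), 'ee_pos': array([ 0.2394429 , -0.60352446,  0.23022196]), 'tool_rot': array([ 9.82206398e-01,  1.87801967e-01, -1.64788756e-04, -9.92591602e-04]), 'contact_force': array([ 0.07212466, -0.29603153, -0.69845428]), 'torque': array([ 0.01215845,  0.06487071, -0.00465552]), 'grasp_force': 0.0, 'width': 1.0004339007960024} 0.0187
scene {'fx': 413.0603151549338, 'fy': 413.0603151549338, 'cx': 325.61394581243087, 'cy': 199.31492655868703, 'k1': -0.04414808934179216, 'position': array([0.13468681, 0.32838771, 0.60553647]), 'attitude': array([-0.13987281,  0.44667118,  0.84696268, -0.25214019])}
top {'fx': 360.90292351280596, 'fy': 360.90292351280596, 'cx': 320.9058113594396, 'cy': 198.4749924857039, 'k1': 0.0016658486108889748, 'position': array([ 0.4387345 , -0.28542265,  0.91105585]), 'attitude': array([ 0.04529586, -0.05842888, -0.69747923,  0.71278123])}
```

View pics/scene0.png

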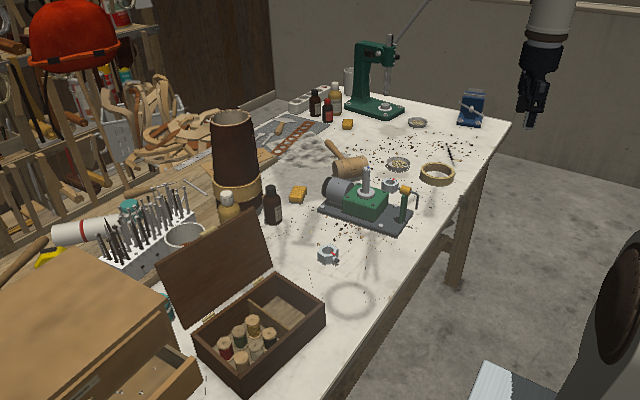

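View pics/top0.png

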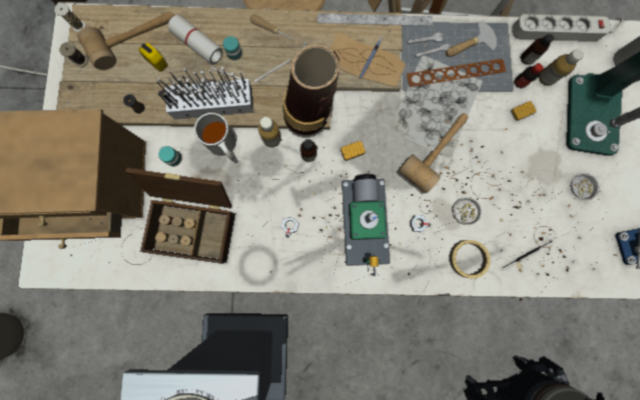

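The scene view shows the burnisher (spindle end ~366,170, guide ~405,190) and a collar at (328,256). The top view shows collars at (290,225) and (420,222), the spindle at (369,218) and the guide at (373,260), so the target collar is the left one.

```bash
cat > h.py <<'E'
from bench import robot
import numpy as np, cv2
from scipy.spatial.transform import Rotation as R
def ray(c,u,v):
    d=np.array([(u-c['cx'])/c['fx'],(v-c['cy'])/c['fy']]); s=d.copy()
    for _ in range(20): s=d/(1+c['k1']*(s@s))
    return np.array(c['position']),R.from_quat(c['attitude']).apply([s[0],-s[1],-1.])
def plane(c,u,v,z):
    o,d=ray(c,u,v); return o+d*(z-o[2])/d[2]
def proj(c,p):
    q=R.from_quat(c['attitude']).inv().apply(np.array(p)-c['position']); s=np.array([q[0],-q[1]])/-q[2]
    s=s*(1+c['k1']*(s@s)); return np.array([s[0]*c['fx']+c['cx'],s[1]*c['fy']+c['cy']])
def crop(im,x,y,w,h,k): return cv2.resize(im[y:y+h,x:x+w],None,fx=k,fy=k,interpolation=cv2.INTER_CUBIC)
E
python3 - <<'E'
from h import *
c=robot.calibration('top')
for n,u,v,z in [('collar',290,225,.024),('spin',369,218,.13),('guide',373,261,.0975)]: print(n,plane(c,u,v,z).round(4))
t=cv2.imread('pics/top0.png');s=cv2.imread('pics/scene0.png')
a=np.hstack([crop(t,270,205,40,40,10),crop(t,340,190,60,60,400/60)[:400,:400]])
b=np.hstack([crop(s,310,235,40,20,10),crop(s,340,155,80,40,5)])
cv2.imwrite('pics/c1.png',np.vstack([a,b]))
E
```

```text
collar [ 0.5026 -0.2261  0.024 ]
spin [ 0.5139 -0.4043  0.13  ]
guide [ 0.4211 -0.4183  0.0975]
```

View pics/c1.png

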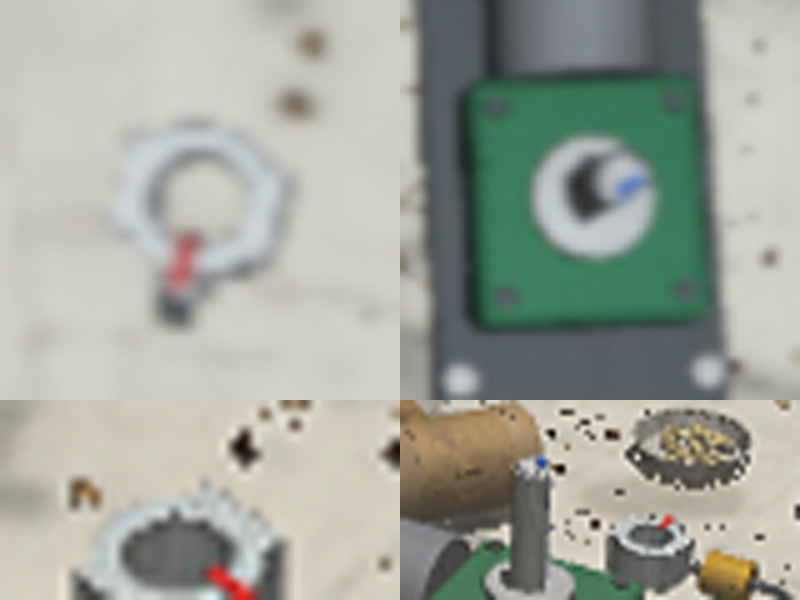

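The crops show the target collar's red stripe and screw pointing towards the robot, slightly to its left. The spindle end is near top-view pixel (373,217), with the blue flat facing right and down. Next I'll look with the wrist camera, closer.

```bash
cat >> h.py <<'E'
def st():
    s=robot.sense(); r=R.from_quat(s['tool_rot']); m=r.as_matrix()
    return np.array(s['ee_pos']),r,np.degrees(np.arctan2(m[1,0],m[0,0]))
def go(p,yaw):
    """tool-frame shift (units of 30mm) before any turn, and turn to point down with tool x at yaw deg (units 8deg)"""
    q,r,y=st(); y=np.radians(yaw)
    T=R.from_matrix(np.array([[np.cos(y),np.sin(y),0],[np.sin(y),-np.cos(y),0],[0,0,-1]]))
    print('at',q.round(4),'shift',(r.inv().apply(np.array(p)-q)/.03).round(3),'turn',(np.degrees((r.inv()*T).as_rotvec())/8).round(3))
    print('  shift after turn',(T.inv().apply(np.array(p)-q)/.03).round(3))
E
python3 - <<'E'
from h import *
q,r,y=st(); c=robot.calibration('wrist'); print(y,c)
print('cam in tool',r.inv().apply(c['position']-q), r.inv().apply(R.from_quat(c['attitude']).apply([0,0,-1])))
t=robot.calibration('top');print(plane(t,373,216.7,.13))
go([.44,-.407,.30],0)
E
```

```text
21.647237124206526 {'fx': 279.08654658671895, 'fy': 279.08654658671895, 'cx': 316.5745037886594, 'cy': 200.90457872701143, 'k1': -0.005595586875293713, 'position': array([ 0.30126997, -0.58009493,  0.37338692]), 'attitude': array([-0.10789891,  0.07459083, -0.5571342 ,  0.81999727])}
cam in tool [ 0.0661339   0.00068142 -0.14302146] [-2.60086536e-01 -5.79823449e-04  9.65585137e-01]
[ 0.51692065 -0.4130685   0.13      ]
at [ 0.2395 -0.6036  0.2304] shift [ 8.631 -3.63  -2.315] turn [-1.200e-02  2.000e-03  2.706e+00]
  shift after turn [ 6.685 -6.554 -2.321]
```

Call:
{"name": "move_arm", "arguments": {"increments": [0, 0, 0, 0, 0, 0.9, 0, 0, 0, 0, 0, 0.9, 0, 0, 0, 0, 0, 0.9, 0.95, -0.93, 0, 0, 0, 0, 0.95, -0.93, 0, 0, 0, 0, 0.95, -0.93, 0, 0, 0, 0, 0.95, -0.93, 0, 0, 0, 0, 0.95, -0.93, 0, 0, 0, 0, 0.95, -0.93, 0, 0, 0, 0, 0.95, -0.93, 0, 0, 0, 0], "jaw": 1, "newtons": 40}}

```text
time_s: 1.1
ee_pos: [0.4398, -0.4073, 0.2309]
tool_rot: [1.0, 0.0, -0.0, -0.0]
contact_force: [0.5, -0.3, -0.0]
width: 1.003
grasp_force: 0.0
```

Call:
{"name": "move_arm", "arguments": {"increments": [0, 0, 0, 0, 0, 0, 0, 0, 0, 0, 0, 0, 0, 0, 0, 0, 0, 0]}}

```text
time_s: 1.4
ee_pos: [0.4379, -0.4097, 0.2309]
tool_rot: [1.0, -0.0, -0.001, 0.0]
contact_force: [0.2, -0.9, -0.8]
width: 0.996
grasp_force: 0.0
```

```bash
python3 - <<'E'
from h import *
import json
q,r,y=st(); print(q,y)
c=robot.calibration('wrist'); im=robot.camera('wrist')[:,:,::-1]
cv2.imwrite('pics/w1.png',im); np.save('pics/w1.npy',c,allow_pickle=True)
u,v=proj(c,[.517,-.413,.13]).astype(int); print(u,v)
a=crop(im,0,0,640,400,.625)
b=crop(im,max(u-40,0),max(v-40,0),80,80,5)
cv2.imwrite('pics/w1c.png',np.vstack([np.hstack([a,np.zeros((250,400,3),np.uint8)]),np.hstack([b[:350],crop(im,u-50,v+20,100,88,4)[:350]])]))
E
```

```text
[ 0.43792018 -0.40968886  0.23087402] -0.042767942742988896
319 109
```

View pics/w1c.png

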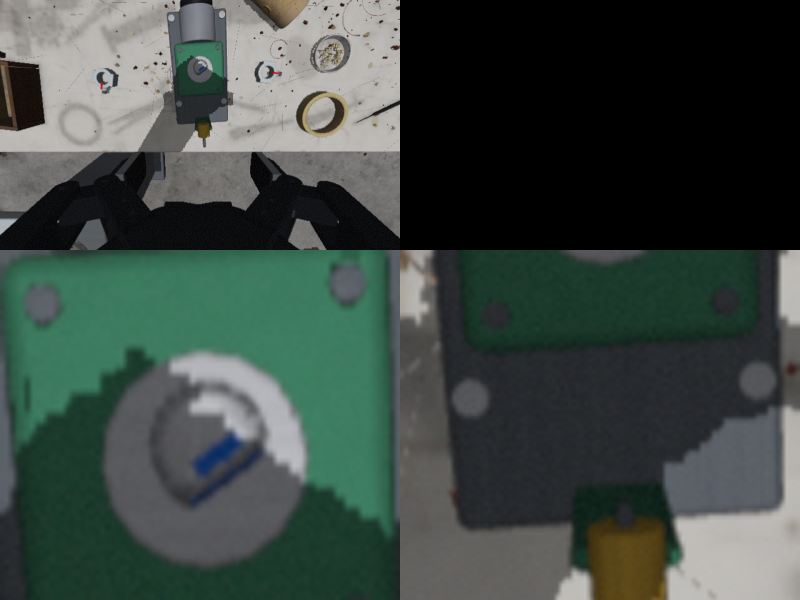

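The wrist view shows the spindle end near (320,106), with the blue flat about 35° CCW of image-down. The guide lies about 4° CCW of image-down. I'll measure these more precisely.

```bash
python3 - <<'E'
from h import *
c=np.load('pics/w1.npy',allow_pickle=True).item(); im=cv2.imread('pics/w1.png'); hsv=cv2.cvtColor(im,cv2.COLOR_BGR2HSV)
print('end',plane(c,320.4,106.2,.13),'boss',plane(c,320,110.8,.065))
P=lambda cx,cy,z: plane(c,279+cx/5,69+(cy-250)/5,z)[:2]
a,b=P(190,503,.13),P(262,452,.13); print('chord yaw',np.degrees(np.arctan2(*(b-a)[::-1])))
a,b=P(195,470,.13),P(240,437,.13); print('mark yaw',np.degrees(np.arctan2(*(b-a)[::-1])))
a,b=P(42,303,.056),P(347,283,.056); print('screws (expect -90+yaw)',np.degrees(np.arctan2(*(b-a)[::-1])),(a+b)/2)
m=cv2.inRange(hsv,(12,120,40),(32,255,255)); m[:,:300]=0;m[:,350:]=0;m[:180]=0;m[230:]=0
ys,xs=np.nonzero(m); print(ys.min(),ys.max(),len(ys))
pts=[plane(c,xs[ys==y].mean(),y,.0975)[:2] for y in range(ys.min(),ys.max()+1) if (ys==y).sum()>5]; pts=np.array(pts)
print(pts[[0,-1]],pts.mean(0), 'sleeve yaw',np.degrees(np.arctan(np.polyfit(pts[:,0],pts[:,1],1)[0])))
t=robot.calibration('top');print('topcam end',plane(t,373,216.7,.13))
# collar in wrist and top
for x,y in((105,80),):print('collar w',plane(c,x/.625,y/.625,.024))
E
```

```text
end [ 0.51975515 -0.4133625   0.13      ] boss [ 0.51923796 -0.41381509  0.065     ]
chord yaw -55.83061276028106
mark yaw -55.03902341160356
screws (expect -90+yaw) -86.60756656337088 [ 0.55308606 -0.41160123]
196 220 413
[[ 0.43474915 -0.42099746]
 [ 0.40998904 -0.41986463]] [ 0.42245977 -0.41928218] sleeve yaw 1.8577211645396565
topcam end [ 0.51692065 -0.4130685   0.13      ]
collar w [ 0.50173326 -0.22967618  0.024     ]
```

```bash
python3 - <<'E'
from h import *
print(robot.sense()['joint_positions'])
go([.519,-.4135,.160],-55.8)
E
```

```text
[ 1.04458146  0.41256232 -0.43843014  1.68207946  0.1940654   1.09083392
 -1.0242218 ]
at [ 0.4376 -0.4101  0.2309] shift [2.715 0.11  2.361] turn [5.000e-03 7.000e-03 6.963e+00]
  shift after turn [ 1.619 -2.178  2.364]
```

Call:
{"name": "move_arm", "arguments": {"increments": [0, 0, 0, 0, 0, 1, 0, 0, 0, 0, 0, 1, 0, 0, 0, 0, 0, 1, 0, 0, 0, 0, 0, 1, 0, 0, 0, 0, 0, 1, 0, 0, 0, 0, 0, 1, 0, 0, 0, 0, 0, 0.96]}}

```text
time_s: 2.15
ee_pos: [0.4376, -0.4102, 0.2312]
tool_rot: [0.882, -0.471, -0.0, 0.0]
contact_force: [0.8, -1.2, 0.8]
width: 1.001
grasp_force: 0.0
```

```bash
python3 - <<'E'
from h import *
print(robot.sense()['joint_positions'])
go([.519,-.4135,.160],-55.8)
E
```

```text
[ 0.90290752  0.39020072 -0.25122574  1.68709326  0.10811815  1.07814046
 -1.9320256 ]
at [ 0.4376 -0.4102  0.2312] shift [ 1.602 -2.192  2.371] turn [ 0.004  0.001 -0.042]
  shift after turn [ 1.615 -2.182  2.372]
```

Call:
{"name": "move_arm", "arguments": {"increments": [0, 0, 0, 0, 0, -1, 0, 0, 0, 0, 0, -1, 0, 0, 0, 0, 0, -1, 0, 0, 0, 0, 0, -1, 0, 0, 0, 0, 0, -1, 0, 0, 0, 0, 0, -1, 0, 0, 0, 0, 0, -1, 0, 0, 0, 0, 0, -1, 0, 0, 0, 0, 0, -1, 0, 0, 0, 0, 0, -1]}}

```text
time_s: 3.15
ee_pos: [0.4376, -0.4103, 0.2311]
tool_rot: [0.977, 0.212, -0.0, 0.0]
contact_force: [-0.7, 0.2, 0.5]
width: 0.999
grasp_force: 0.0
```

Call:
{"name": "move_arm", "arguments": {"increments": [0, 0, 0, 0, 0, -1, 0, 0, 0, 0, 0, -1, 0, 0, 0, 0, 0, -1, 0, 0, 0, 0, 0, -1, 0, 0, 0, 0, 0, -1, 0, 0, 0, 0, 0, -1, 0, 0, 0, 0, 0, -1, 0, 0, 0, 0, 0, -1, 0, 0, 0, 0, 0, -1, 0, 0, 0, 0, 0, -1]}}

```text
time_s: 4.15
ee_pos: [0.4375, -0.4103, 0.231]
tool_rot: [0.612, 0.791, -0.0, -0.0]
contact_force: [0.0, -0.3, 0.0]
width: 0.997
grasp_force: 0.0
```

Call:
{"name": "move_arm", "arguments": {"increments": [0, 0, 0, 0, 0, -1, 0, 0, 0, 0, 0, -1, 0, 0, 0, 0, 0, -0.54, 0, 0, 0, 0, 0, 0]}}

```text
time_s: 4.55
ee_pos: [0.4376, -0.4102, 0.2309]
tool_rot: [0.465, 0.885, -0.0, -0.0]
contact_force: [0.4, -0.0, 0.6]
width: 0.998
grasp_force: 0.0
```

```bash
python3 - <<'E'
from h import *
print(robot.sense()['joint_positions'])
go([.519,-.4135,.160],124.2)
E
```

```text
[ 1.3587729   0.52682659 -0.89045882  1.67154296  0.44086222  1.15829034
  0.9559545 ]
at [ 0.4376 -0.4102  0.2309] shift [-1.63   2.174  2.36 ] turn [-0.003 -0.005  0.042]
  shift after turn [-1.616  2.183  2.362]
```

Call:
{"name": "move_arm", "arguments": {"increments": [-0.54, 0.725, 0, 0, 0, 0, -0.54, 0.725, 0, 0, 0, 0, -0.54, 0.725, 0, 0, 0, 0.04, 0, 0, 0, 0, 0, 0, 0, 0, 0.94, 0, 0, 0, 0, 0, 0.94, 0, 0, 0, 0, 0, 0.94, 0, 0, 0, 0, 0, 0.94, 0, 0, 0, 0, 0, 0.94, 0, 0, 0, 0, 0, 0, 0, 0, 0]}}

```text
time_s: 5.55
ee_pos: [0.5159, -0.4111, 0.0858]
tool_rot: [0.468, 0.884, 0.0, -0.004]
contact_force: [-0.4, 0.0, -0.4]
width: 1.006
grasp_force: 0.0
```

```bash
python3 - <<'E'
from h import *
go([.519,-.4135,.090],124.2)
im=robot.camera('wrist')[:,:,::-1]; cv2.imwrite('pics/w2.png',im)
E
```

```text
at [ 0.5159 -0.4111  0.0858] shift [-0.122  0.04  -0.14 ] turn [-0.027 -0.053 -0.002]
  shift after turn [-0.123  0.04  -0.139]
```

View pics/w2.png

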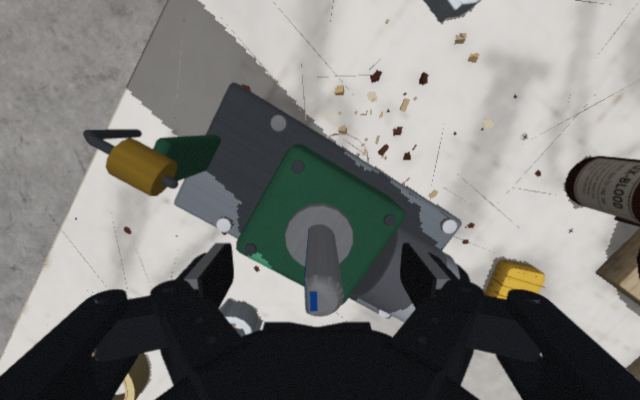

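The spindle stands between the fingers, blue mark near (314,300) on the left finger's side. I'll centre and close.

Call:
{"name": "move_arm", "arguments": {"increments": [-0.12, 0.04, -0.12, 0, 0, 0, 0, 0, 0, 0, 0, 0, 0, 0, 0, 0, 0, 0]}}

```text
time_s: 5.9
ee_pos: [0.5246, -0.4146, 0.096]
tool_rot: [0.467, 0.884, -0.0, 0.002]
contact_force: [0.5, -0.1, 0.4]
width: 0.999
grasp_force: 0.0
```

Call:
{"name": "move_arm", "arguments": {"increments": [0, 0, 0, 0, 0, 0, 0, 0, 0, 0, 0, 0, 0, 0, 0, 0, 0, 0, 0, 0, 0, 0, 0, 0, 0, 0, 0, 0, 0, 0, 0, 0, 0, 0, 0, 0, 0, 0, 0, 0, 0, 0, 0, 0, 0, 0, 0, 0], "jaw": 0, "newtons": 40}}

```text
time_s: 6.7
ee_pos: [0.5223, -0.4145, 0.094]
tool_rot: [0.467, 0.884, -0.001, -0.001]
contact_force: [-5.5, -1.4, 4.2]
width: 0.176
grasp_force: 40.0
```

```bash
python3 - <<'E'
from h import *
s=robot.sense();print(s['contact_force'],s['torque'],s['width'],s['grasp_force'])
go([.519,-.4135,.090],93.4)
E
```

```text
[-5.47161129 -1.37104978  4.22417502] [-0.02912791  0.94703002  0.08167947] 0.17610487806697894 40.02547141593823
at [ 0.5223 -0.4145  0.094 ] shift [ 0.09  -0.071  0.134] turn [-0.015 -0.     3.865]
  shift after turn [ 0.04  -0.107  0.134]
```

Call:
{"name": "move_arm", "arguments": {"increments": [-0.007, -0.01, 0, 0, 0, 0.65, -0.007, -0.01, 0, 0, 0, 0.65, -0.007, -0.01, 0, 0, 0, 0.65, -0.007, -0.01, 0, 0, 0, 0.65, -0.007, -0.01, 0, 0, 0, 0.65, -0.005, -0.005, 0, 0, 0, 0.61, 0, 0, 0, 0, 0, 0, 0, 0, 0, 0, 0, 0, 0, 0, 0, 0, 0, 0]}}

```text
time_s: 7.6
ee_pos: [0.5209, -0.4161, 0.094]
tool_rot: [0.686, 0.728, -0.001, -0.001]
contact_force: [-6.7, -0.1, 6.0]
width: 0.178
grasp_force: 40.3
```

```bash
python3 - <<'E'
from h import *
s=robot.sense();print(s['contact_force'],s['torque'],s['width'],s['grasp_force'])
go([.519,-.4135,.090],93.4)
c=robot.calibration('wrist');im=robot.camera('wrist')[:,:,::-1]; cv2.imwrite('pics/w3.png',im);np.save('pics/w3.npy',c,allow_pickle=True)
m=cv2.inRange(cv2.cvtColor(im,cv2.COLOR_BGR2HSV),(105,120,40),(130,255,255));m[:,:250]=0;m[:,400:]=0
ys,xs=np.nonzero(m);print(len(xs),xs.mean(),ys.mean(),xs.min(),xs.max(),ys.min(),ys.max())
m=cv2.inRange(cv2.cvtColor(im,cv2.COLOR_BGR2HSV),(12,150,40),(32,255,255));m[:,250:]=0
ys,xs=np.nonzero(m);print(len(xs));
if len(xs): print(plane(c,xs.mean(),ys.mean(),.0975))
E
```

```text
[-6.69177471 -0.06486631  5.95305076] [ 0.08319559  1.01383491 -0.0624345 ] 0.1783517158353691 40.28467756037571
at [ 0.5209 -0.4161  0.094 ] shift [ 0.091 -0.059  0.134] turn [-0.018  0.002  0.004]
  shift after turn [ 0.091 -0.06   0.134]
135 304.68888888888887 273.31851851851854 297 309 235 286
1853
[ 0.42025298 -0.41938329  0.0975    ]
```

View pics/w3.png

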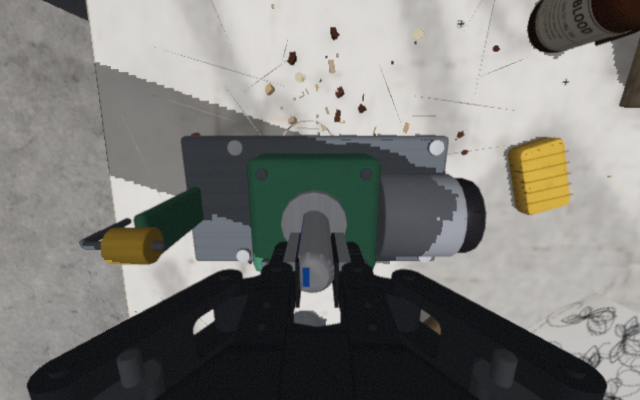

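The flat's blue mark at (305,276) squarely faces the guide at left, and the gearbox edges are level in this view. I'll release and lift.

Call:
{"name": "move_arm", "arguments": {"increments": [0, 0, 0, 0, 0, 0, 0, 0, 0, 0, 0, 0, 0, 0, 0, 0, 0, 0, 0, 0, 0, 0, 0, 0, 0, 0, 0, 0, 0, 0, 0, 0, 0, 0, 0, 0], "jaw": 1}}

```text
time_s: 8.25
ee_pos: [0.5225, -0.4155, 0.0939]
tool_rot: [0.685, 0.728, 0.0, 0.0]
contact_force: [0.3, 0.9, 0.6]
width: 1.001
grasp_force: 0.0
```

Call:
{"name": "move_arm", "arguments": {"increments": [0, 0, -0.9, 0, 0, 0, 0, 0, -0.9, 0, 0, 0, 0, 0, -0.9, 0, 0, 0, 0, 0, -0.9, 0, 0, 0, 0, 0, -0.9, 0, 0, 0, 0, 0, 0, 0, 0, 0, 0, 0, 0, 0, 0, 0]}}

```text
time_s: 8.95
ee_pos: [0.5227, -0.4157, 0.2295]
tool_rot: [0.685, 0.728, -0.0, 0.001]
contact_force: [0.3, 0.2, -0.3]
width: 1.002
grasp_force: 0.0
```

```bash
python3 - <<'E'
from h import *
go([.4402,-.2276,.20],0)
c=robot.calibration('wrist');im=robot.camera('wrist')[:,:,::-1]; cv2.imwrite('pics/w4.png',im);np.save('pics/w4.npy',c,allow_pickle=True)
u,v=proj(c,[.519,-.4135,.13]).astype(int); print(u,v)
cv2.imwrite('pics/w4c.png',np.hstack([crop(im,u-40,v-50,80,100,5),crop(im,u-140,v-50,80,100,5)]))
E
```

```text
at [ 0.5227 -0.4157  0.2295] shift [ 6.427 -2.364  0.975] turn [1.2000e-02 1.0000e-03 1.1685e+01]
  shift after turn [-2.749 -6.27   0.984]
311 198
```

View pics/w4c.png

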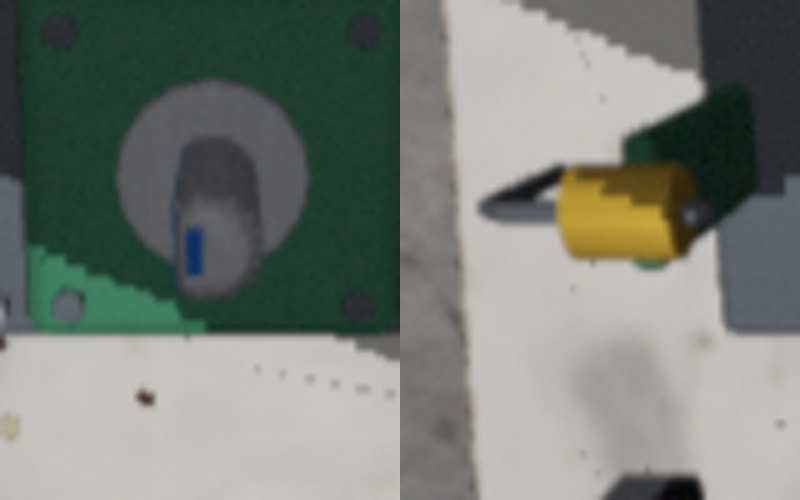

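The end-face blue mark at about (310,198) is parallel to the gearbox edge and perpendicular to the sleeve, so the spindle is at 0. Next, compute the axis and find the collar.

```bash
python3 - <<'E'
from h import *
c=np.load('pics/w4.npy',allow_pickle=True).item()
e=plane(c,312.9,197.2,.13);b=plane(c,313.4,183.2,.065);g=plane(c,216.2,190.4,.0975)
print(e,b,g,np.degrees(np.arctan2(*(e-g)[1::-1])))
P=lambda x,y,z: plane(c,271+x/5,148+y/5,z)[:2]
d=P(365,305,.056)-P(68,305,.056); print('gearbox',np.degrees(np.arctan2(d[1],d[0])))
d=P(365,32,.056)-P(60,32,.056); print('gearbox',np.degrees(np.arctan2(d[1],d[0])))
d=P(195,228,.13)-P(195,276,.13); print('mark-90',np.degrees(np.arctan2(d[1],d[0]))-90)
# collar from w1 (z .024) and top
c=np.load('pics/w1.npy',allow_pickle=True).item(); im=cv2.imread('pics/w1.png'); t=robot.calibration('top'); ti=cv2.imread('pics/top0.png')
for c,im,(x0,x1,y0,y1) in((c,im,(140,200,100,160)),(t,ti,(270,310,205,245))):
    h=cv2.cvtColor(im,cv2.COLOR_BGR2HSV)[y0:y1,x0:x1]; m=cv2.inRange(h,(0,120,80),(8,255,255))|cv2.inRange(h,(172,120,80),(180,255,255))
    ys,xs=np.nonzero(m); print('red',plane(c,x0+xs.mean(),y0+ys.mean(),.024),len(xs))
go([.44,-.229,.20],0)
E
```

```text
[ 0.51980184 -0.41264902  0.13      ] [ 0.51955405 -0.41305776  0.065     ] [ 0.42185771 -0.41973655  0.0975    ] 4.1388802083443945
gearbox 3.4367973896545165
gearbox 3.4345586688663343
mark-90 3.0840261460452894
red [ 0.49140073 -0.22107887  0.024     ] 34
red [nan nan nan] 0
at [ 0.522  -0.4154  0.2283] shift [ 6.368 -2.348  0.948] turn [-5.0000e-03  3.0000e-03  1.1686e+01]
  shift after turn [-2.732 -6.213  0.944]<stdin>:13: RuntimeWarning: Mean of empty slice.
  ret = ret.dtype.type(ret / rcount)
```

Call:
{"name": "move_arm", "arguments": {"increments": [0.92, -0.34, 0, 0, 0, 0, 0.92, -0.34, 0, 0, 0, 0, 0.92, -0.34, 0, 0, 0, 0, 0.92, -0.34, 0, 0, 0, 0, 0.92, -0.34, 0, 0, 0, 0, 0.92, -0.34, 0, 0, 0, 0, 0.85, -0.3, 0, 0, 0, 0]}}

```text
time_s: 9.7
ee_pos: [0.439, -0.2275, 0.2275]
tool_rot: [0.685, 0.728, -0.0, -0.001]
contact_force: [0.2, 0.4, 0.9]
width: 0.999
grasp_force: 0.0
```

Call:
{"name": "move_arm", "arguments": {"increments": [0, 0, 0, 0, 0, 1, 0, 0, 0, 0, 0, 1, 0, 0, 0, 0, 0, 1, 0, 0, 0, 0, 0, 1, 0, 0, 0, 0, 0, 1, 0, 0, 0, 0, 0, 1, 0, 0, 0, 0, 0, 1, 0, 0, 0, 0, 0, 1, 0, 0, 0, 0, 0, 1, 0, 0, 0, 0, 0, 1]}}

```text
time_s: 10.7
ee_pos: [0.4397, -0.2287, 0.2275]
tool_rot: [0.993, 0.115, -0.001, -0.001]
contact_force: [-0.4, -0.7, -0.1]
width: 1.0
grasp_force: 0.0
```

Call:
{"name": "move_arm", "arguments": {"increments": [0, 0, 0.5, 0, 0, 1, 0, 0, 0.5, 0, 0, 0.68, 0, 0, 0, 0, 0, 0, 0, 0, 0, 0, 0, 0]}}

```text
time_s: 11.1
ee_pos: [0.44, -0.2286, 0.1981]
tool_rot: [1.0, 0.002, -0.001, -0.001]
contact_force: [-0.2, 0.6, 0.2]
width: 0.999
grasp_force: 0.0
```

```bash
python3 - <<'E'
from h import *
go([.44,-.229,.20],0); print(robot.sense()['joint_positions'])
c=robot.calibration('wrist');im=robot.camera('wrist')[:,:,::-1]; cv2.imwrite('pics/w5.png',im);np.save('pics/w5.npy',c,allow_pickle=True)
u,v=proj(c,[.502,-.229,.024]).astype(int); print(u,v)
cv2.imwrite('pics/w5c.png',crop(im,u-40,v-40,80,80,7))
E
```

```text
at [ 0.44   -0.2286  0.1981] shift [-0.002  0.013 -0.062] turn [-0.01   0.013  0.027]
  shift after turn [-0.002  0.013 -0.062]
[ 0.90652548  0.28057543 -0.55811245  1.95865736  0.18007185  0.95311988
 -1.3062491 ]
316 129
```

View pics/w5c.png

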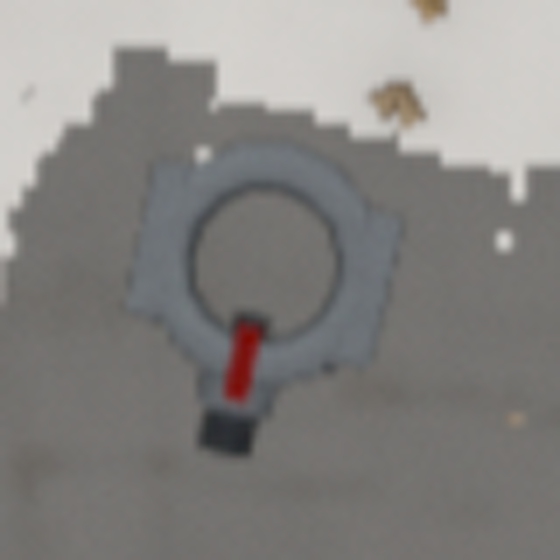

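The collar centre is at about (314,126). The screw and stripe point down and to the left, with the cheeks about 11° off, giving a collar yaw of about -11.3°.

```bash
python3 - <<'E'
from h import *
c=np.load('pics/w5.npy',allow_pickle=True).item()
P=lambda x,y: plane(c,276+x/7,89+y/7,.024)[:2]
print(p:=P(265,262), 'bore',P(266,262))
for a,b in(((155,165),(128,305)),((402,215),(372,362)),((250,325),(235,398))):
    d=P(*a)-P(*b);print(np.degrees(np.arctan2(d[1],d[0])),np.linalg.norm(d))
go([*p,.06],-11.3)
E
```

```text
[ 0.50528073 -0.2255464 ] bore [ 0.50528118 -0.22570326]
-12.192404558033196 0.021592217857749528
-10.9633391133708 0.022878789248144772
-11.98925402902603 0.01161971189269104
at [ 0.4406 -0.2288  0.1988] shift [ 2.16  -0.099  4.624] turn [-0.004  0.005  1.437]
  shift after turn [ 2.093 -0.53   4.625]
```

Call:
{"name": "move_arm", "arguments": {"increments": [0, 0, 0, 0, 0, 0.74, 0, 0, 0, 0, 0, 0.74, 0.7, -0.175, 0, 0, 0, 0, 0.7, -0.175, 0, 0, 0, 0, 0.69, -0.175, 0.8, 0, 0, 0, 0, 0, 1, 0, 0, 0, 0, 0, 1, 0, 0, 0, 0, 0, 1, 0, 0, 0, 0, 0, 0.8, 0, 0, 0, 0, 0, 0, 0, 0, 0], "jaw": 0.75}}

```text
time_s: 12.15
ee_pos: [0.5031, -0.2257, 0.0583]
tool_rot: [0.995, -0.102, -0.003, -0.001]
contact_force: [-0.3, 0.2, -0.3]
width: 0.745
grasp_force: 0.0
```

Call:
{"name": "move_arm", "arguments": {"increments": [0, 0, 0, 0, 0, 0, 0, 0, 0, 0, 0, 0]}}

```text
time_s: 12.35
ee_pos: [0.5068, -0.227, 0.0627]
tool_rot: [0.995, -0.102, 0.001, 0.0]
contact_force: [0.4, -0.5, -0.1]
width: 0.747
grasp_force: 0.0
```

```bash
python3 - <<'E'
from h import *
go([.5053,-.2256,.001],-11.7)
E
```

```text
at [ 0.5068 -0.227   0.0627] shift [-0.063 -0.036  2.056] turn [ 0.004 -0.021 -0.008]
  shift after turn [-0.057 -0.035  2.056]
```

Call:
{"name": "move_arm", "arguments": {"increments": [-0.03, -0.02, 0.7, 0, 0, 0, -0.02, -0.01, 0.7, 0, 0, 0, 0, 0, 0.6, 0, 0, 0, 0, 0, 0, 0, 0, 0, 0, 0, 0, 0, 0, 0]}}

```text
time_s: 12.85
ee_pos: [0.505, -0.2256, 0.0022]
tool_rot: [0.995, -0.103, 0.001, 0.0]
contact_force: [-0.4, -1.0, 0.1]
width: 0.75
grasp_force: 0.0
```

```bash
python3 - <<'E'
from h import *
go([.5053,-.2256,.001],-11.7); print(robot.sense()['contact_force'])
E
```

```text
at [ 0.505  -0.2256  0.0022] shift [ 0.011 -0.002  0.041] turn [ 0.002 -0.012 -0.01 ]
  shift after turn [ 0.011 -0.002  0.041]
[-0.37954962 -1.00024062  0.0766958 ]
```

Call:
{"name": "move_arm", "arguments": {"increments": [0, 0, 0, 0, 0, 0, 0, 0, 0, 0, 0, 0, 0, 0, 0, 0, 0, 0, 0, 0, 0, 0, 0, 0, 0, 0, 0, 0, 0, 0, 0, 0, 0, 0, 0, 0, 0, 0, 0, 0, 0, 0], "jaw": 0, "newtons": 60}}

```text
time_s: 13.55
ee_pos: [0.5055, -0.2258, 0.0027]
tool_rot: [0.995, -0.103, 0.001, 0.001]
contact_force: [-0.8, 0.5, 6.7]
width: 0.457
grasp_force: 61.2
```

Call:
{"name": "move_arm", "arguments": {"increments": [0, 0, -0.5, 0, 0, 0, 0, 0, -1, 0, 0, 0, 0, 0, -1, 0, 0, 0, 0, 0, -1, 0, 0, 0, 0, 0, -1, 0, 0, 0, 0, 0, -1, 0, 0, 0, 0, 0, 0, 0, 0, 0, 0, 0, 0, 0, 0, 0]}}

```text
time_s: 14.35
ee_pos: [0.5042, -0.2256, 0.1673]
tool_rot: [0.995, -0.103, 0.001, 0.001]
contact_force: [-0.5, 0.0, -2.0]
width: 0.457
grasp_force: 60.7
```

```bash
python3 - <<'E'
from h import *
s=robot.sense();print(s['contact_force'],s['width'],s['grasp_force'],s['joint_positions'])
go([.5195,-.413,.165],3.5)
c=robot.calibration('wrist');im=robot.camera('wrist')[:,:,::-1]; cv2.imwrite('pics/w6.png',im);np.save('pics/w6.npy',c,allow_pickle=True)
cv2.imwrite('pics/w6c.png',crop(im,220,200,200,150,4))
E
```

```text
[-0.54625012  0.00748382 -2.00484423] 0.45652915626143115 60.72015881538391 [ 0.78394061  0.41482816 -0.51289712  1.85803215  0.25034328  0.93024729
 -1.61986849]
at [ 0.5042 -0.2256  0.1673] shift [1.775 6.012 0.086] turn [ 0.01  -0.013 -1.912]
  shift after turn [0.126 6.267 0.076]
```

View pics/w6c.png

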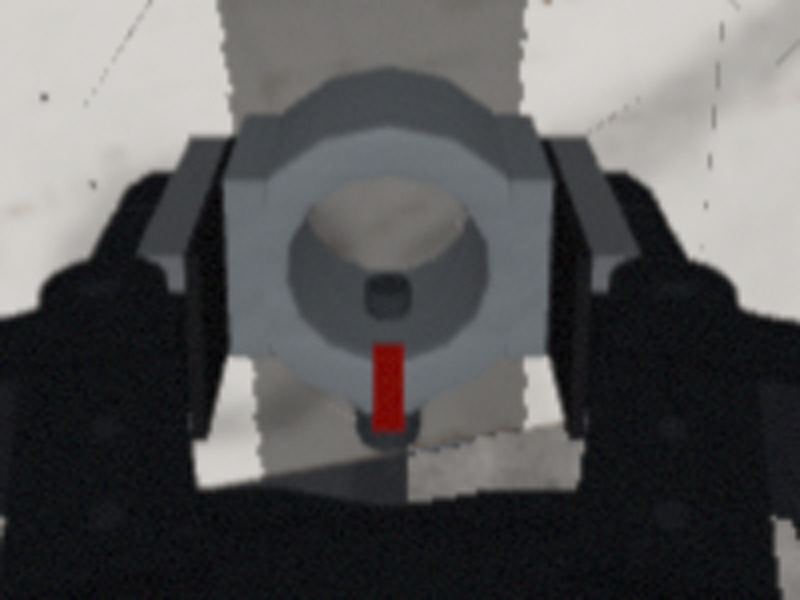

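The collar is gripped square, with the bore centre at crop (388,266) and the screw and stripe straight down. I'll compute its offset in the tool frame.

```bash
python3 - <<'E'
from h import *
c=np.load('pics/w6.npy',allow_pickle=True).item(); q,r,y=st()
f=lambda x,y_: r.inv().apply(plane(c,220+x/4,200+y_/4,q[2]+.0213)-q)
print(f(388,265))
for x,y_ in((289,265),(488,265),(388,176),(388,355),(225,180),(228,355),(552,180),(548,355),(388,345),(388,430)): print(x,y_,(f(x,y_)*1e3).round(1))
E
```

```text
[ 0.00110072  0.00052244 -0.02130014]
289 265 [  1.1 -11.5 -21.3]
488 265 [  1.1  12.7 -21.3]
388 176 [ 12.8   0.5 -21.3]
388 355 [-11.3   0.5 -21.3]
225 180 [ 12.3 -18.9 -21.3]
228 355 [-11.3 -19.4 -21.3]
552 180 [ 12.3  20.1 -21.3]
548 355 [-11.3  20.5 -21.3]
388 345 [ -9.9   0.5 -21.3]
388 430 [-22.1   0.5 -21.3]
```

Call:
{"name": "move_arm", "arguments": {"increments": [0, 0, 0, 0, 0, -0.95, 0, 0, 0, 0, 0, -0.95, 0.015, 0.89, 0, 0, 0, 0, 0.015, 0.89, 0, 0, 0, 0, 0.015, 0.89, 0, 0, 0, 0, 0.015, 0.89, 0, 0, 0, 0, 0.015, 0.89, 0, 0, 0, 0, 0.015, 0.89, 0, 0, 0, 0, 0.01, 0.89, 0, 0, 0, 0, 0, 0, 0, 0, 0, 0]}}

```text
time_s: 15.4
ee_pos: [0.5154, -0.4164, 0.1634]
tool_rot: [1.0, 0.027, -0.002, 0.0]
contact_force: [0.1, -0.7, -2.4]
width: 0.455
grasp_force: 60.7
```

Call:
{"name": "move_arm", "arguments": {"increments": [0, 0, 0, 0, 0, 0, 0, 0, 0, 0, 0, 0, 0, 0, 0, 0, 0, 0]}}

```text
time_s: 15.7
ee_pos: [0.5183, -0.4099, 0.1655]
tool_rot: [1.0, 0.031, -0.0, -0.001]
contact_force: [0.9, -0.1, -0.9]
width: 0.456
grasp_force: 60.7
```

```bash
python3 - <<'E'
from h import *
s=robot.sense();print(s['contact_force'])
go([.5185,-.413,.1673],3.5)
c=robot.calibration('wrist');im=robot.camera('wrist')[:,:,::-1]; cv2.imwrite('pics/w7.png',im);np.save('pics/w7.npy',c,allow_pickle=True)
cv2.imwrite('pics/w7c.png',crop(im,220,200,200,150,4))
E
```

```text
[ 0.94431217 -0.08498827 -0.88381013]
at [ 0.5183 -0.4099  0.1655] shift [-0.001  0.105 -0.061] turn [-0.009  0.004  0.003]
  shift after turn [-0.001  0.105 -0.061]
```

View pics/w7c.png

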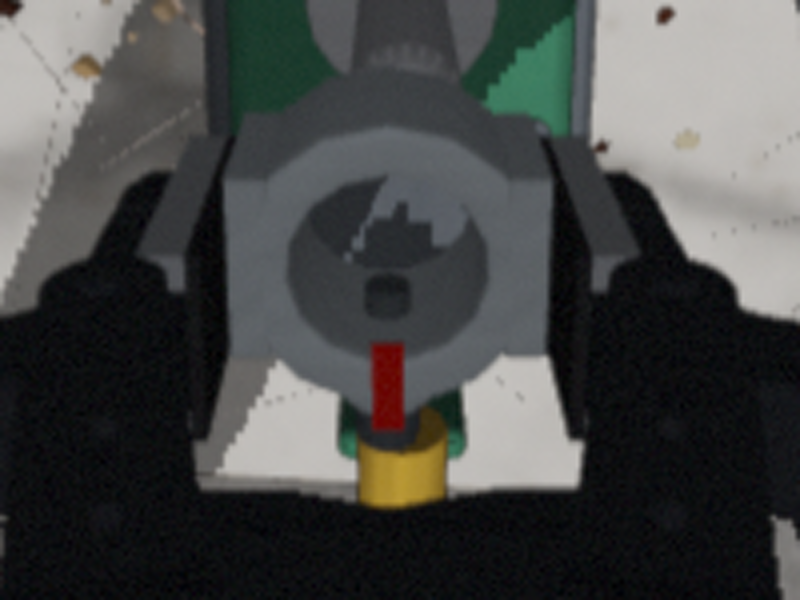

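The spindle (centre ~407) and guide (~401) sit about 3 mm right of the collar centre (388), which agrees with the pose. Shift by 3 mm.

Call:
{"name": "move_arm", "arguments": {"increments": [0, 0.105, 0, 0, 0, 0, 0, 0, 0, 0, 0, 0, 0, 0, 0, 0, 0, 0, 0, 0, 0, 0, 0, 0]}}

```text
time_s: 16.15
ee_pos: [0.5183, -0.4148, 0.166]
tool_rot: [1.0, 0.03, 0.0, 0.0]
contact_force: [-0.2, 0.1, -2.5]
width: 0.456
grasp_force: 60.7
```

```bash
python3 - <<'E'
from h import *
go([.5185,-.413,.13],3.5)
c=robot.calibration('wrist');im=robot.camera('wrist')[:,:,::-1]; cv2.imwrite('pics/w8.png',im)
# lateral: spindle-to-image edges rows just above collar; guide centre
g=cv2.cvtColor(im,cv2.COLOR_BGR2HSV)
m=cv2.inRange(g,(12,150,40),(32,255,255));m[:280]=0; m[:, :290]=0;m[:,350:]=0
ys,xs=np.nonzero(m)
for y in (313,317,321,324): print('guide',y,xs[ys==y].min(),xs[ys==y].max())
m=cv2.inRange(g,(35,80,20),(90,255,255)) 
print(im[205,295:350].astype(int).sum(1))
print('proj guide',proj(c,[.4225,-.4193,.0975]),'axis top',proj(c,[.5192,-.413,.13]))
E
```

```text
at [ 0.5183 -0.4148  0.166 ] shift [ 0.01  -0.059  1.2  ] turn [ 0.001 -0.001 -0.012]
  shift after turn [ 0.01  -0.059  1.2  ]
guide 313 305 325
guide 317 305 324
guide 321 305 324
guide 324 305 324
[269 262 269 264 267 264 261 250 184 172 171 178 181 179 180 179 185 181
 182 177 184 185 183 186 179 180 179 170 182 166 172 208 256 268 267 268
 271 267 267 271 267 261 223 156 133 132 130 122 130 131 138 127 135 130
 134]
proj guide [314.87925113 315.8422173 ] axis top [313.4490437  225.12071286]
```

Call:
{"name": "move_arm", "arguments": {"increments": [0.01, -0.055, 0, 0, 0, 0, 0, 0, 0, 0, 0, 0, 0, 0, 0, 0, 0, 0, 0, 0, 0, 0, 0, 0]}}

```text
time_s: 16.6
ee_pos: [0.5185, -0.4131, 0.1659]
tool_rot: [1.0, 0.03, 0.0, 0.0]
contact_force: [0.4, 0.3, -1.1]
width: 0.451
grasp_force: 60.7
```

```bash
cat > l.py <<'E'
from h import *
print(robot.sense()['contact_force'].round(1)); go([.5185,-.413,.0882],3.5)
im=robot.camera('wrist')[:,:,::-1]; g=cv2.cvtColor(im,cv2.COLOR_BGR2HSV); cv2.imwrite('pics/l.png',im)
m=cv2.inRange(g,(12,150,40),(32,255,255));m[:280]=0; m[:, :290]=0;m[:,350:]=0
ys,xs=np.nonzero(m)
for y in (317,324): print('guide',y,xs[ys==y].min(),xs[ys==y].max())
m=cv2.inRange(g,(0,150,60),(8,255,255)); m[:280]=0; print('stripe',np.nonzero(m)[1].mean())
print((im[205,295:345].astype(int).sum(1)))
E
python3 l.py
```

```text
[ 0.4  0.3 -1.1]
at [ 0.5185 -0.4131  0.1659] shift [-1.000e-03 -5.000e-03  2.591e+00] turn [ 0.    -0.    -0.012]
  shift after turn [-0.    -0.004  2.591]
guide 317 307 326
guide 324 306 327
stripe 316.5875
[263 264 266 265 266 267 266 269 269 238 180 167 178 176 182 179 184 178
 177 187 177 183 176 185 184 182 185 175 177 172 177 171 168 206 253 266
 268 268 263 270 266 265 268 258 214 150 133 132 132 138]
```

Laterally aligned (guide, spindle and stripe all at column ~316.5). Now I'll lower, watching the force.

Call:
{"name": "move_arm", "arguments": {"increments": [0, 0, 0.3, 0, 0, 0, 0, 0, 0.3, 0, 0, 0, 0, 0, 0.2, 0, 0, 0, 0, 0, 0.15, 0, 0, 0, 0, 0, 0.15, 0, 0, 0, 0, 0, 0.15, 0, 0, 0, 0, 0, 0.1, 0, 0, 0, 0, 0, 0, 0, 0, 0, 0, 0, 0, 0, 0, 0]}}

```text
time_s: 17.55
ee_pos: [0.5186, -0.4131, 0.1255]
tool_rot: [1.0, 0.03, 0.0, 0.0]
contact_force: [0.2, -0.0, -2.1]
width: 0.455
grasp_force: 60.7
```

```bash
python3 l.py; python3 -c "
from h import *
cv2.imwrite('pics/l2.png',crop(cv2.imread('pics/l.png'),220,200,200,150,4))"
```

```text
[ 0.2 -0.  -2.1]
at [ 0.5186 -0.4131  0.1255] shift [-0.004 -0.005  1.244] turn [ 0.001 -0.001 -0.011]
  shift after turn [-0.004 -0.005  1.244]Traceback (most recent call last):
  File "l.py", line 6, in <module>
    for y in (317,324): print('guide',y,xs[ys==y].min(),xs[ys==y].max())
                                        ~~~~~~~~~~~~~^^
    return umr_minimum(a, axis, None, out, keepdims, initial, where)
ValueError: zero-size array to reduction operation minimum which has no identity
```

View pics/l2.png

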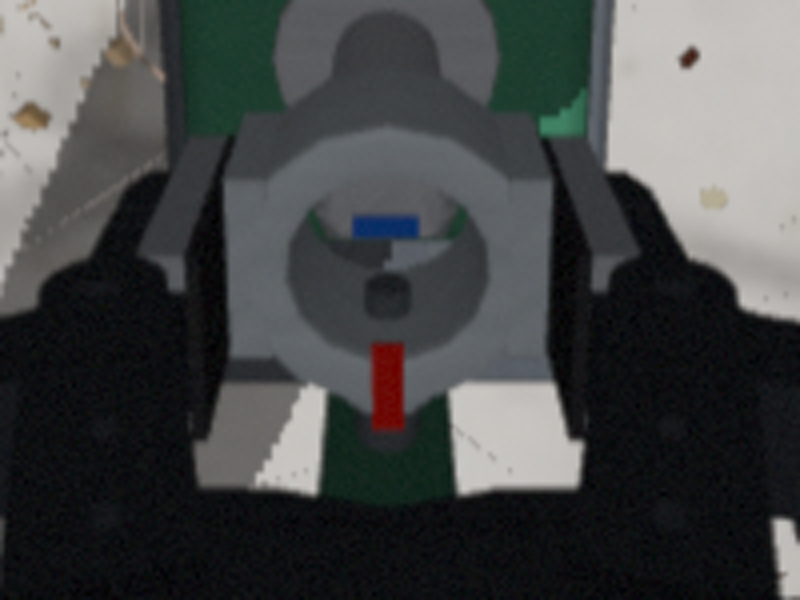

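The spindle end has entered the bore, with its blue mark (centre ~386) square to the screw (388) and no contact. Continue down.

Call:
{"name": "move_arm", "arguments": {"increments": [0, 0, 0.15, 0, 0, 0, 0, 0, 0.15, 0, 0, 0, 0, 0, 0.15, 0, 0, 0, 0, 0, 0.15, 0, 0, 0, 0, 0, 0, 0, 0, 0]}}

```text
time_s: 18.1
ee_pos: [0.5179, -0.4128, 0.1063]
tool_rot: [1.0, 0.03, -0.001, -0.001]
contact_force: [-0.5, 0.8, -2.0]
width: 0.456
grasp_force: 60.7
```

Call:
{"name": "move_arm", "arguments": {"increments": [0, 0, 0.15, 0, 0, 0, 0, 0, 0.15, 0, 0, 0, 0, 0, 0.15, 0, 0, 0, 0, 0, 0.15, 0, 0, 0, 0, 0, 0.04, 0, 0, 0, 0, 0, 0, 0, 0, 0, 0, 0, 0, 0, 0, 0]}}

```text
time_s: 18.8
ee_pos: [0.5187, -0.4132, 0.0883]
tool_rot: [1.0, 0.03, 0.0, 0.0]
contact_force: [0.3, 0.5, -1.4]
width: 0.456
grasp_force: 60.7
```

```bash
python3 -c "
from h import *
print(robot.sense()['contact_force'].round(1)); go([.5185,-.413,.0882],3.5)"
```

```text
[ 0.3  0.5 -1.4]
at [ 0.5187 -0.4132  0.0883] shift [-0.005 -0.006  0.004] turn [ 0.001 -0.002 -0.011]
  shift after turn [-0.005 -0.006  0.004]
```

Now press the screw against the flat by shifting along +x.

Call:
{"name": "move_arm", "arguments": {"increments": [0.025, 0, 0, 0, 0, 0, 0.025, 0, 0, 0, 0, 0, 0.017, 0, 0, 0, 0, 0, 0, 0, 0, 0, 0, 0, 0, 0, 0, 0, 0, 0]}}

```text
time_s: 19.3
ee_pos: [0.5205, -0.413, 0.0882]
tool_rot: [1.0, 0.03, 0.0, 0.0]
contact_force: [0.5, -0.2, -1.4]
width: 0.453
grasp_force: 60.7
```

Call:
{"name": "move_arm", "arguments": {"increments": [0.02, 0, 0, 0, 0, 0, 0.013, 0, 0, 0, 0, 0, 0, 0, 0, 0, 0, 0, 0, 0, 0, 0, 0, 0]}}

```text
time_s: 19.7
ee_pos: [0.5213, -0.413, 0.0882]
tool_rot: [1.0, 0.03, -0.0, -0.0]
contact_force: [-1.5, -0.1, -1.5]
width: 0.455
grasp_force: 60.7
```

Call:
{"name": "move_arm", "arguments": {"increments": [0.02, 0, 0, 0, 0, 0, 0.02, 0, 0, 0, 0, 0, 0, 0, 0, 0, 0, 0, 0, 0, 0, 0, 0, 0, 0, 0, 0, 0, 0, 0]}}

```text
time_s: 20.2
ee_pos: [0.5214, -0.413, 0.088]
tool_rot: [1.0, 0.029, -0.001, -0.0]
contact_force: [-4.7, 1.0, 0.8]
width: 0.451
grasp_force: 61.0
```

```bash
python3 - <<'E'
from h import *
s=robot.sense();print(s['contact_force'].round(1),s['torque'].round(2)); go([.5215,-.413,.0882],3.5)
im=robot.camera('wrist')[:,:,::-1]
cv2.imwrite('pics/l4.png',crop(im,220,200,200,150,4))
E
```

```text
[-4.7  1.   0.8] [0.12 1.15 0.03]
at [ 0.5214 -0.413   0.088 ] shift [ 0.004 -0.001 -0.008] turn [-0.003  0.016 -0.016]
  shift after turn [ 0.004 -0.001 -0.008]
```

View pics/l4.png

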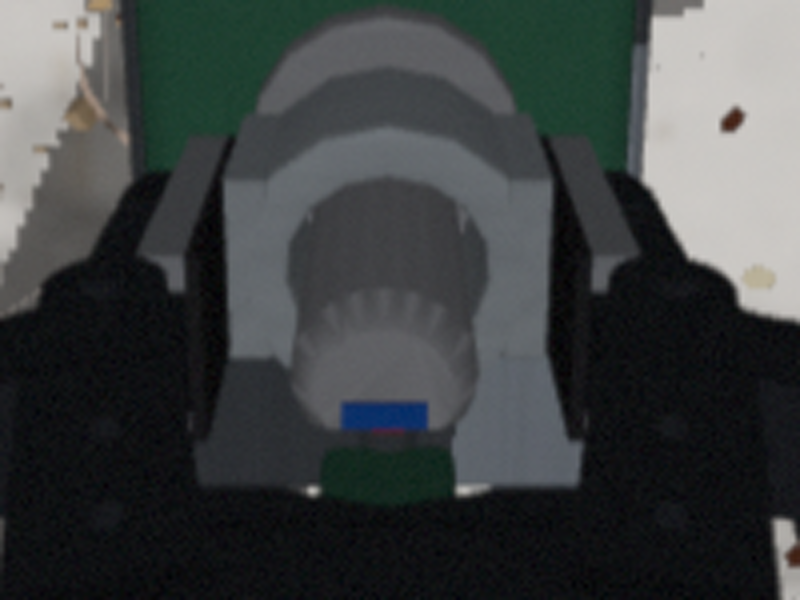

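The collar sits level around the spindle and the flat's blue mark (385,416) is square to the stripe. The screw presses with about 5 N, so I'm handing in.

```bash
python3 -c "
from bench import robot
print(robot.finish_job())"
```

```text
the job is handed in; nothing more can be done
None
```

The job is handed in at about 20 s: the spindle's flat faces the guide, and the collar is held level half-way along the spindle with its screw tip pressed against the flat at about 5 N.

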